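Slide the flat steel cover off the shelf edge and close the dabba

TASK

The flat steel cover lies on the white shelf, too thin to be picked up there. Press on it lightly and slide it, flat, towards the front of the shelf until its red end sticks out well past the edge (at least 30 mm) without tipping, then pinch it by that end, lift it off and lay it flat over the open slim aluminium dabba, so that the mouth is wholly covered; set it down gently and let go. Do not press hard on the shelf's paint or on the dabba, do not drop the cover or shove the dabba, and leave the other things where they are.

Things in the scene. Friction and masses are not known exactly. Their poses are not given: they have to be found in the camera images.
- shelf: low white-painted shelf fixed on the table: a board 190 mm deep (x) and 340 mm wide (y), its top 120 mm above the table. Origin on the table under the board's centre; +x points to the back, so the front edge is at x = -95 mm. A 30 mm high, 12 mm thick upstand runs along the back (its front face at x = +83 mm), so that fingers do not fit behind the cover. The board is rigid and 18 mm thick, open below at the front; a hook rail hangs underneath, 50 mm behind the front edge
- shelf_edge (a point): middle of the shelf's front edge, on its top face; axes as the shelf's
- cover_mid (a point): centre (half-way up) of the flat rectangular steel cover, 150 x 60 x 2.5 mm, about 0.18 kg, loose and flat on the shelf; x along its length, z up. One end has a 20 mm wide red band; that end is at x = -75 mm and faces the shelf's front.
- cover_red_end (a point): middle of the cover's red end edge (x = -75 mm on the cover), half-way up; axes as the cover's. The cover's friction is near 0.45 on the shelf, somewhat more under the fingertips, which slip over it under less than about 3 to 6 N of press; the shelf paint bears no more than 16 N, and the measured height is not exact enough to tell the press, so touch down slowly and keep the press by feel
- dabba: slim open aluminium dabba (tin box), 90 mm long (x), 50 mm wide (y), 60 mm tall, walls 3 mm, about 0.35 kg, loose on the table left or right of the shelf; origin at the centre of its underside. The mouth inside measures 84 x 44 mm. The cover is longer than the dabba, so its end may stick out past it and leave room for the fingers
- dabba_mouth (a point): centre of the dabba's mouth, level with the rim (60 mm above the table); axes as the dabba's
- mouth_corner0 (a point): inner corner of the dabba's mouth at x = 42 mm, y = 22 mm of the dabba, level with the rim
- mouth_corner1 (a point): inner corner of the dabba's mouth at x = 42 mm, y = -22 mm of the dabba, level with the rim
- mouth_corner2 (a point): inner corner of the dabba's mouth at x = -42 mm, y = 22 mm of the dabba, level with the rim
- mouth_corner3 (a point): inner corner of the dabba's mouth at x = -42 mm, y = -22 mm of the dabba, level with the rim
- bowls: bystander on the shelf: nest of three steel bowls, 92 mm across, 48 mm high; origin under its centre
- spoon_rest: bystander on the shelf: blue ceramic spoon rest 106 x 66 x 14 mm; origin under its centre
- tray: bystander: black plastic tray 170 x 120 x 18 mm on the table on the side of the shelf where the dabba is not; origin under its centre
- brush: bystander lying in the tray: brush with a hard red silicone head, 140 x 34 x 12 mm; origin at its underside
- jar: bystander: amber glass jar with green cap, 60 mm across, 90 mm high, behind on the left; origin under its centre
- tin: bystander: closed steel tin, 60 mm across, 80 mm high, behind on the right; origin under its centre
Not all that is in view belongs to the job. Leave any turquoise look-alike of the dabba alone. There is more than one size of the part that bears cover_mid; the job needs the larger.

How it is judged:
On the way, in this order (a step that is already met when the one before it is completed fails the run):
1. the cover, still flat on the shelf, sticks out at least 30 mm past the front edge (x of cover_red_end in the frame of shelf_edge below -0.03 m and angle between cover_mid's own z axis and vertical below 0.06 rad and z of cover_mid in the frame of shelf_edge between -0.004 and 0.006 m), for 0.2 s.
2. the cover is held in the fingers, lifted clear of the shelf (contact force between the fingers and cover above 1 N and contact force between cover and shelf below 0.01 N and z of cover_mid in the frame of shelf_edge above 0.015 m), for 0.2 s.
At the end, for the whole second after the job is handed in: the cover rests flat (within 0.05 rad) on the rim of the upright dabba, its centre within -2 to +5 mm of the rim's height, all four inner corners of the mouth lie under it, and it is at rest and let go (x of mouth_corner0 in the frame of cover_mid between -0.075 and 0.075 m and y of mouth_corner0 in the frame of cover_mid between -0.03 and 0.03 m and x of mouth_corner1 in the frame of cover_mid between -0.075 and 0.075 m and y of mouth_corner1 in the frame of cover_mid between -0.03 and 0.03 m and x of mouth_corner2 in the frame of cover_mid between -0.075 and 0.075 m and y of mouth_corner2 in the frame of cover_mid between -0.03 and 0.03 m and x of mouth_corner3 in the frame of cover_mid between -0.075 and 0.075 m and y of mouth_corner3 in the frame of cover_mid between -0.03 and 0.03 m and angle between each of cover_mid, dabba's own z axis and vertical below 0.05 rad and z of cover_mid in the frame of dabba_mouth between -0.002 and 0.005 m and linear speed of cover below 0.02 m/s); the robot touches nothing.
It fails at once if the cover, or the robot itself, is pressed on the shelf with more than 16 N (contact force between any of cover, the fingers, the arm and shelf above 16 N).
It fails at once if the cover is pressed on the dabba with more than 25 N (contact force between cover and dabba above 25 N).
It fails at once if the cover tips by more than 0.5 rad, or is dropped (moves faster than 0.4 m/s out of the fingers) (angle between cover_mid's own z axis and vertical above 0.5 rad or (linear speed of cover above 0.4 m/s and contact force between the fingers and cover below 0.05 N)).
It fails at once if the dabba is shoved more than 20 mm (distance of dabba from where it was at the start of the episode above 0.02 m).
It fails at once if a bystander is moved more than 25 mm (distance of any of bowls, spoon_rest, tray, brush, jar, tin from where it was at the start of the episode above 0.025 m).
It also fails if it takes over 72 s, if anything falls off the work surface, if the arm or the gripper's body presses on something with over 40 N, if the wrist force passes 120 N, or if a joint passes its speed limit or range.

ROBOT

A 6-joint arm with a two-finger parallel gripper is mounted at the origin on the work surface. World frame = base frame: x ahead of the robot, y to its left, z up, the work surface at z = 0. Lengths are in m, angles in rad, forces in N, time in s.
With the tool pointing down it reaches from about 0.35 to 0.775 m from the base axis. Payload 5.5 kg.
Tool frame: the origin (TCP) lies between the finger pads; the fingertips stand 17 mm ahead of it and the grasp point (between the pads) lies 2 mm behind it (env.finger_overhang is the distance from the TCP to the fingertips, in m); z points along the fingers, y is the line along which they close (so a half turn about z gives the same grasp; the last joint's range is limited). The gripper opens to 85 mm and grips with 20 to 120 N. Pads are 22 mm wide; open, the fingers measure 114 mm over their backs; the gripper's body (76 mm by 85 mm) begins 54 mm behind the grasp point. The pads swing forward as they close: fully open they stand 13 mm farther back than shut.
Start: joints at [-0.14, 0.313, 0.046, 1.304, 0, 1.431], TCP at [0.575, -0, 0.248] pointing down, gripper open.
Joint ranges: [-2.76, 2.76], [-0.86, 1.69], [-1.03, 1.26], [-2.2, 2.34], [-1.47, 1.5], [-3.14, 3.14]. Speed limits (rad/s): [2.57, 2.57, 3.14, 3.14, 3.14, 3.14].

INTERFACE

Orientations are given as a unit quaternion [w, x, y, z].
In Python, from workcell import env gives the robot as it stands. The module is installed in compiled form; this text tells all that it offers.
- The arm moves only by the shell command python3 -m pendant 'ROWS' [FORCE]. ROWS is JSON, a list of rows, each a list of 5 numbers: the gripper's target within -1 to 1 (fully open at 1, half-way at 0, shut at -1), then the shift along the tool's x, y, z in m, then the turn about the tool's z in rad. A call has 1 to 8 rows; each row shifts and turns the commanded pose from where the row before left it, along the tool's axes as they then stand; what a row does not reach is not made up. A row lasts 1/8 s, in which the tool goes at most 62.5 mm and 10.7 degrees, less where a joint would pass 70% of its speed; a pose out of reach is approached as far as the arm can. A call with a gripper value outside its range is refused whole. The fingers move at their own pace and stop on an object; FORCE is the grip in N (left out, the last holds). Time passes only in rows, so rows that do not move let the fingers close. It gives the time, the measured TCP pose, the force, the opening and the grip force at its end, in the units of the state.
- env.get_state(): the state, without advancing time (a new reading comes with each control period).
- env.read_camera(name): name is "scene" or "side" or "wrist"; returns the picture (480x640x3 uint8, red, green, blue); there is no depth.
- env.calibration(name): a dict with "K" (3x3 intrinsics, pixels), "distortion" ([k1, k2, p1, p2, k3] as OpenCV has them; the pictures are not rectified), "T" (4x4, takes a point from camera to world coordinates); the wrist camera has in their place "tool_from_camera" (4x4, takes a point from camera to tool coordinates, whose origin is the TCP and whose axes are the flange's). Camera axes: x right, y down, z forward; pixel columns grow to the right and rows downward; lengths in m; the calibration is good to about 2 mm. A picture is of the moment at which its call begins: read the wrist's pose just before it. calibration takes no time and is no camera call.
- env.hand_in(): hands the job in; it is judged then, once.
Trained networks look in the newest picture that a camera, given by its name, has taken for a name from the list of things; names that differ only in an ending like _2 or _b are one class to them, and where a whole thing is asked for, a point or a joint stands for the part that bears it (a point fixed in the world has none). Each returns a list of dicts, best first, with "score" (0 to 1); they miss things now and then, are a little off and sometimes report something else, mostly with a low value. They report only what shows in the picture. A call takes as long as a camera call. They do not tell look-alikes from the thing itself.
- env.recognise(camera, label): "centre" ([column, row] in pixels, amid what is visible of it).
The state is a dict: "clock": time; "joint_pos": joint angles; "qvel": joint speeds; "tau": joint torques, N m; "tcp_pos": TCP position; "orientation": TCP orientation; "wrist_force": force on the tool from outside, world axes, zero at the start; "ft_torque": the same for the moment, N m; "finger_gap": finger opening in m; "grip_force": force on a finger pad.
Only numpy, scipy, OpenCV 4.12 (cv2) and the standard library are available. Lean on these libraries where they do the work, as an engineer would, in place of code of your own. Each camera call takes 0.05 s, during which the arm holds its last target. There are 200 camera calls.

## Working session

There is one attempt and no reset: what is moved stays moved. The work goes in short steps, Python scripts to look and compute and a shell command to move; the robot and the scene stay as the last step left them, time stands still between calls to the robot, and variables do not carry over. Pictures are saved under pics/ and viewed, at most 10 in all, crops included, and the job is handed in when it is done.

```bash
mkdir -p pics
cat > h.py <<'E'
from workcell import env
import numpy as np, cv2, json
from scipy.spatial.transform import Rotation as R
def pic(cam,name=None):
    s=env.get_state(); im=env.read_camera(cam)
    if name: cv2.imwrite('pics/'+name,im[:,:,::-1])
    return s,im
def T(cam,s=None):
    c=env.calibration(cam)
    if 'T' in c: return c,np.array(c['T'])
    M=np.eye(4); q=s['orientation']; M[:3,:3]=R.from_quat([q[1],q[2],q[3],q[0]]).as_matrix(); M[:3,3]=s['tcp_pos']
    return c,M@np.array(c['tool_from_camera'])
def ray(cam,px,z,s=None):
    c,M=T(cam,s)
    p=cv2.undistortPoints(np.array(px,float).reshape(-1,1,2),np.array(c['K']),np.array(c['distortion']))[:,0]
    d=np.c_[p,np.ones(len(p))]@M[:3,:3].T; o=M[:3,3]
    return o+d*((z-o[2])/d[:,2])[:,None]
def proj(cam,P,s=None):
    c,M=T(cam,s); W=np.linalg.inv(M)
    return cv2.projectPoints(np.array(P,float).reshape(-1,3),cv2.Rodrigues(W[:3,:3])[0],W[:3,3],np.array(c['K']),np.array(c['distortion']))[0][:,0]
E
python3 - <<'E'
from h import *
for c in ['scene','side','wrist']:
    s,im=pic(c,c+'0.png')
    for l in ['cover_mid','cover_red_end','dabba','shelf','bowls','spoon_rest','tray']:
        r=env.recognise(c,l); print(c,l,[(np.round(x['centre'],1).tolist(),round(x['score'],2)) for x in r[:3]])
    print(np.round(T(c,s)[1],3).tolist())
print(env.get_state())
E
```

```text
scene cover_mid [([372.9, 238.5], 0.87), ([316.5, 268.8], 0.6)]
scene cover_red_end [([431.0, 372.8], 0.69), ([315.2, 269.8], 0.64), ([368.6, 239.7], 0.55)]
scene dabba [([234.4, 168.8], 0.58), ([255.7, 230.7], 0.19)]
scene shelf [([318.9, 287.1], 0.86), ([255.3, 232.2], 0.36)]
scene bowls [([255.9, 234.6], 0.91)]
scene spoon_rest [([361.4, 295.3], 0.89)]
scene tray [([480.4, 323.8], 0.56), ([197.6, 218.4], 0.32)]
[[-0.42, 0.659, -0.624, 1.162], [0.908, 0.302, -0.291, 0.303], [-0.003, -0.689, -0.725, 0.879], [0.0, 0.0, 0.0, 1.0]]
side cover_mid [([290.2, 223.4], 0.74), ([379.0, 281.9], 0.73)]
side cover_red_end [([379.5, 285.0], 0.79), ([293.4, 224.6], 0.75)]
side dabba [([354.4, 190.8], 0.86), ([413.5, 202.1], 0.82)]
side shelf [([274.6, 250.9], 0.72)]
side bowls [([306.2, 190.7], 0.64)]
side spoon_rest [([271.5, 241.3], 0.88), ([291.0, 225.8], 0.73), ([354.4, 189.0], 0.56)]
side tray [([297.0, 342.1], 0.64)]
[[-0.977, -0.11, 0.185, 0.264], [-0.215, 0.52, -0.827, 1.1], [-0.006, -0.847, -0.532, 0.798], [0.0, 0.0, 0.0, 1.0]]
wrist cover_mid [([325.2, 204.1], 0.71), ([121.9, 153.4], 0.
[... 497 characters left out ...]
k': 1.2, 'joint_pos': array([-1.39592851e-01,  3.13181785e-01,  4.61162838e-02,  1.30358436e+00,
       -1.76441115e-05,  1.43123125e+00]), 'qvel': array([ 0.00012455, -0.00041379, -0.00236945, -0.00056489, -0.00042798,
        0.00054135]), 'tau': array([ 1.40675388e-04, -4.80478835e+01,  2.98812622e+01,  5.25822707e-04,
       -2.04068851e-04, -1.37193518e-05]), 'tcp_pos': array([ 5.75052422e-01, -1.79295999e-05,  2.48340227e-01]), 'orientation': array([6.37951959e-05, 7.07116601e-01, 7.07096957e-01, 3.70310622e-05]), 'wrist_force': array([-0.37782753,  0.82166197, -0.31012707]), 'ft_torque': array([0.01648029, 0.02747695, 0.01905675]), 'grip_force': 0.0, 'finger_gap': 0.08563165537016275}
```

View pics/scene0.png

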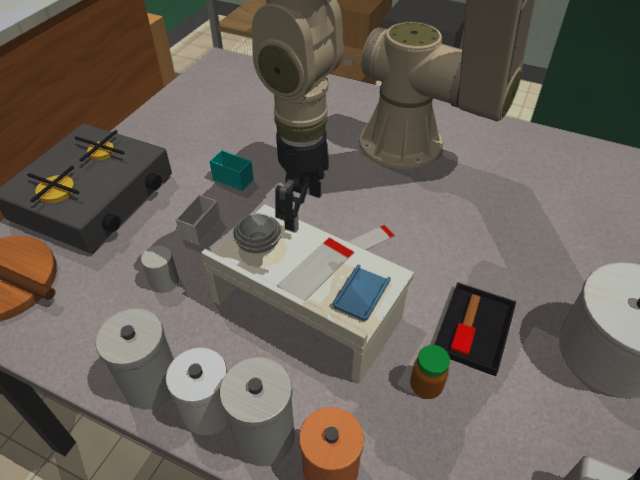

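View pics/wrist0.png

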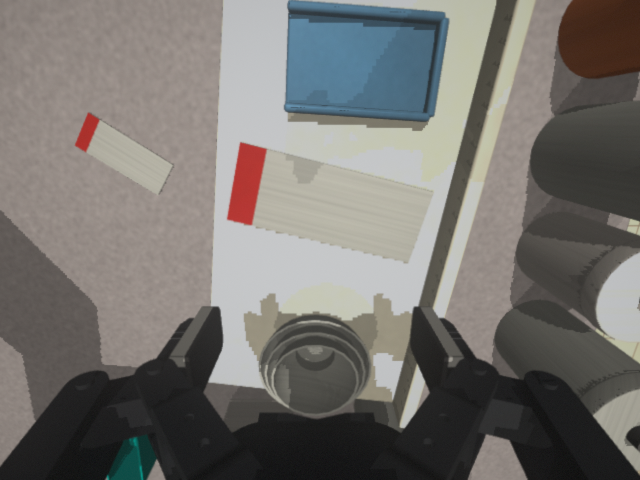

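The scene camera shows the shelf with the large cover (red end near (338,247)), the bowls at (256,232) and the grey dabba at (198,218). The turquoise decoy is at (232,170). The wrist camera shows the cover's corners at about (241,142), (227,220), (408,263) and (433,191), and the shelf's front edge at column 212–224.

Run:
```python
from h import *
s=env.get_state()
P=ray('wrist',[[241,142],[227,220],[408,263],[433,191]],0.1225,s); print(P.round(4))
print([np.linalg.norm(P[i]-P[(i+1)%4]).round(4) for i in range(4)],P.mean(0).round(4))
d=P[2:].mean(0)-P[:2].mean(0);print('yaw',np.arctan2(d[1],d[0]))
print('edge',ray('wrist',[[222,50],[217,200],[212,385],[398,402]],0.12,s).round(4))
print('dab scene',ray('scene',[[198,205]],0.06).round(3),'small',ray('scene',[[373,238]],0.0).round(3), 'deco', ray('scene',[[232,160]],0.06).round(3))
im=cv2.imread('pics/scene0.png');a=cv2.resize(im[180:260,150:250],None,fx=6,fy=6,interpolation=cv2.INTER_CUBIC)
cv2.imwrite('pics/a.png',a)
q=proj('side',[[.6,.22,.06]]);print(q)
im=cv2.imread('pics/side0.png');x,y=396,195
b=cv2.resize(im[150:250,340:460],None,fx=6,fy=6,interpolation=cv2.INTER_CUBIC);cv2.imwrite('pics/b.png',b)
```

```text
[[ 0.5213  0.0737  0.1225]
 [ 0.5062  0.015   0.1225]
 [ 0.6514 -0.0212  0.1225]
 [ 0.6653  0.038   0.1225]]
[np.float64(0.0606), np.float64(0.1496), np.float64(0.0608), np.float64(0.1483)] [0.586  0.0264 0.1225]
yaw -0.2438064517931844
edge [[ 0.5118  0.1341  0.12  ]
 [ 0.4991  0.0304  0.12  ]
 [ 0.477  -0.1479  0.12  ]
 [ 0.6559 -0.1683  0.12  ]]
dab scene [[ 0.483 -0.312  0.06 ]] small [[ 0.361  0.06  -0.   ]] deco [[ 0.315 -0.326  0.06 ]]
[[259.12144635 293.98610992]]
```

View pics/a.png

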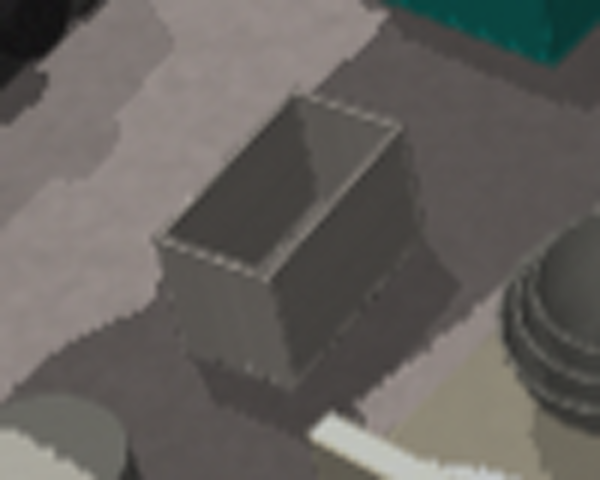

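View pics/b.png

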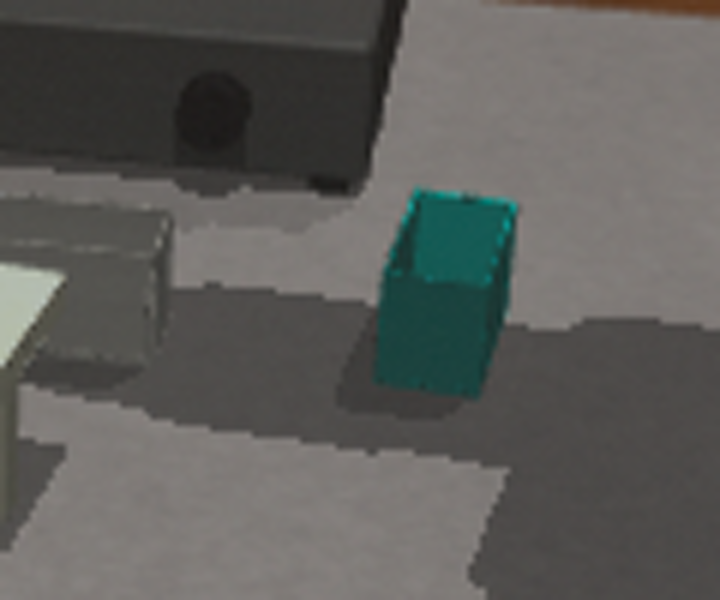

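The first crop gives the grey dabba's rim corners. The side view shows only the dabba's near face and, clearly, the decoy. Next I'll work out the dabba's pose and go above the cover with the fingers shut.

```bash
python3 - <<'E'
from h import *
c=np.array([[298,92],[402,125],[265,278],[157,240]])/6+[150,180]-0.4
P=ray('scene',c,0.06);print(P.round(4),P.mean(0).round(4),[np.linalg.norm(P[i]-P[(i+1)%4]).round(4) for i in range(4)])
d=P[2:].mean(0)-P[:2].mean(0);print('yaw',np.arctan2(d[1],d[0]),env.finger_overhang)
E
python3 -m pendant '[[-1,0.0235,0.0225,0,0],[-1,0,0,0.01,-0.166],[-1,0,0,0.01,-0.166],[-1,0,0,0.01,-0.166],[-1,0,0,0.01,-0.166],[-1,0,0,0.01,-0.166],[-1,0,0,0.01,-0.166],[-1,0,0,0.01,-0.166]]' 60
python3 -m pendant '[[-1,0,0,0.01,-0.165],[-1,0,0,0,0],[-1,0,0,0,0],[-1,0,0,0,0]]'
```

```text
[[ 0.4536 -0.3278  0.06  ]
 [ 0.4529 -0.2822  0.06  ]
 [ 0.5414 -0.2834  0.06  ]
 [ 0.5416 -0.3298  0.06  ]] [ 0.4974 -0.3058  0.06  ] [np.float64(0.0456), np.float64(0.0886), np.float64(0.0464), np.float64(0.088)]
yaw -0.017936415911090138 0.017
clock: 2.2
tcp_pos: [0.5976, 0.0235, 0.178]
orientation: [0.0, 0.2, 0.98, -0.0]
wrist_force: [-0.4, -0.8, -0.3]
finger_gap: 0.0003
grip_force: 0.0
clock: 2.7
tcp_pos: [0.5979, 0.0234, 0.1689]
orientation: [0.001, 0.122, 0.992, 0.0]
wrist_force: [0.2, 0.1, -0.3]
finger_gap: 0.0
grip_force: 0.0
```

```bash
python3 -m pendant '[[-1,0,0,0.012,0],[-1,0,0,0.012,0],[-1,0,0,0,0],[-1,0,0,0,0]]'; python3 -m pendant '[[-1,0,0,0.001,0],[-1,0,0,0.001,0],[-1,0,0,0,0]]';python3 -m pendant '[[-1,0,0,0.0005,0],[-1,0,0,0.0005,0],[-1,0,0,0,0]]'
```

```text
clock: 3.2
tcp_pos: [0.5974, 0.0235, 0.1441]
orientation: [-0.0, 0.122, 0.993, 0.0]
wrist_force: [0.0, 0.3, 0.1]
finger_gap: 0.0002
grip_force: 0.0
clock: 3.58
tcp_pos: [0.5976, 0.0235, 0.1424]
orientation: [0.0, 0.122, 0.993, -0.0]
wrist_force: [0.7, 0.3, -1.0]
finger_gap: 0.0002
grip_force: 0.0
clock: 3.95
tcp_pos: [0.5975, 0.0235, 0.1413]
orientation: [0.0, 0.122, 0.993, -0.0]
wrist_force: [-0.4, -0.8, -0.2]
finger_gap: 0.0
grip_force: 0.0
```

```bash
for i in 1 ; do python3 -m pendant '[[-1,0,0,0.0005,0],[-1,0,0,0,0]]'; python3 -m pendant '[[-1,0,0,0.0005,0],[-1,0,0,0,0]]'; python3 -m pendant '[[-1,0,0,0.0005,0],[-1,0,0,0,0]]'; done | grep -E "tcp|wrist"
```

```text
tcp_pos: [0.5975, 0.0235, 0.1408]
wrist_force: [0.1, 0.7, -0.3]
tcp_pos: [0.5975, 0.0235, 0.1403]
wrist_force: [0.1, -0.1, 0.5]
tcp_pos: [0.5975, 0.0235, 0.1398]
wrist_force: [-0.8, -0.1, 0.8]
```

```bash
python3 -m pendant '[[-1,0,0,0.0005,0],[-1,0,0,0,0]]'| grep -E "tcp|wrist"; python3 -m pendant '[[-1,0,0,0.0004,0],[-1,0,0,0,0]]'| grep -E "tcp|wrist"
```

```text
tcp_pos: [0.5976, 0.0235, 0.1396]
wrist_force: [0.1, 0.3, 1.6]
tcp_pos: [0.5976, 0.0235, 0.1396]
wrist_force: [-1.6, 0.3, 5.1]
```

```bash
python3 -m pendant '[[-1,0,0,0.0003,0],[-1,0,0,0,0]]'| grep -E "tcp|wrist"; python3 -m pendant '[[-1,0.002,0,0,0],[-1,0.003,0,0,0],[-1,0,0,0,0]]'| grep -E "tcp|wrist"
```

```text
tcp_pos: [0.5976, 0.0235, 0.1396]
wrist_force: [-2.7, 0.1, 7.1]
tcp_pos: [0.5938, 0.0245, 0.1396]
wrist_force: [2.0, -0.4, 6.2]
```

```bash
python3 -m pendant '[[-1,0,0,0.0001,0],[-1,0.003,0,0,0],[-1,0.003,0,0,0],[-1,0.003,0,0,0],[-1,0.003,0,0,0]]'| grep -E "tcp|wrist"
cat > meas.py <<'E'
from h import *
import sys
z=float(sys.argv[1]) if len(sys.argv)>1 else 0.1225
s,im=pic('wrist','w_last.png')
hsv=cv2.cvtColor(im,cv2.COLOR_RGB2HSV)
m=(((hsv[...,0]<6)|(hsv[...,0]>174))&(hsv[...,1]>150)&(hsv[...,2]>90)).astype(np.uint8)
n,l,st,ct=cv2.connectedComponentsWithStats(m)
for i in range(1,n):
    if st[i,4]<150: continue
    pts=np.argwhere(l==i)[:,::-1]
    W=ray('wrist',pts,z,s)[:,:2]
    r=cv2.minAreaRect((W*1000).astype(np.float32)); print(st[i,4],'ctr',np.round(r[0],1),'size',np.round(r[1],1),'ang',round(r[2],1))
print(s['tcp_pos'],s['wrist_force'])
E
python3 meas.py
```

```text
tcp_pos: [0.5825, 0.0274, 0.1396]
wrist_force: [4.1, -0.6, 6.7]
6990 ctr [511.4  45.2] size [59.6 19.3] ang 76.1
[0.58250054 0.02737359 0.13956459] [ 4.08730944 -0.64543922  6.68176393]
```

```bash
python3 -m pendant '[[-1,0,0,0.00015,0],[-1,0.003,0,0,0],[-1,0.003,0,0,0],[-1,0.003,0,0,0],[-1,0.003,0,0,0],[-1,0.003,0,0,0]]'| grep -E "tcp|wrist"; python3 -m pendant '[[-1,0.003,0,0,0],[-1,0.003,0,0,0],[-1,0.003,0,0,0],[-1,0.003,0,0,0],[-1,0.003,0,0,0]]'| grep -E "tcp|wrist"
python3 meas.py
```

```text
tcp_pos: [0.5682, 0.031, 0.1396]
wrist_force: [2.8, -0.9, 6.9]
tcp_pos: [0.5536, 0.0346, 0.1395]
wrist_force: [3.3, -0.8, 5.6]
7032 ctr [482.6  52.5] size [59.8 19.3] ang 76.1
[0.5536371  0.03460797 0.13954114] [ 3.25799717 -0.80700414  5.63549921]
```

```bash
python3 -m pendant '[[-1,0,0,0.0001,0],[-1,0.003,0,0,0],[-1,0.003,0,0,0],[-1,0.003,0,0,0],[-1,0.003,0,0,0]]'| grep -E "tcp|wrist"; python3 -m pendant '[[-1,0.003,0,0,0],[-1,0.003,0,0,0],[-1,0.003,0,0,0],[-1,0.002,0,0,0],[-1,0,0,0,0],[-1,0,0,0,0]]'| grep -E "tcp|wrist"
python3 meas.py
```

```text
tcp_pos: [0.5422, 0.0375, 0.1396]
wrist_force: [2.9, -0.7, 6.1]
tcp_pos: [0.5312, 0.0402, 0.1396]
wrist_force: [2.8, 0.1, 7.5]
7040 ctr [460.2  58.1] size [59.9 19.3] ang 76.1
[0.53122982 0.04021392 0.13955425] [2.82401507 0.11657145 7.45663663]
```

View pics/w_last.png

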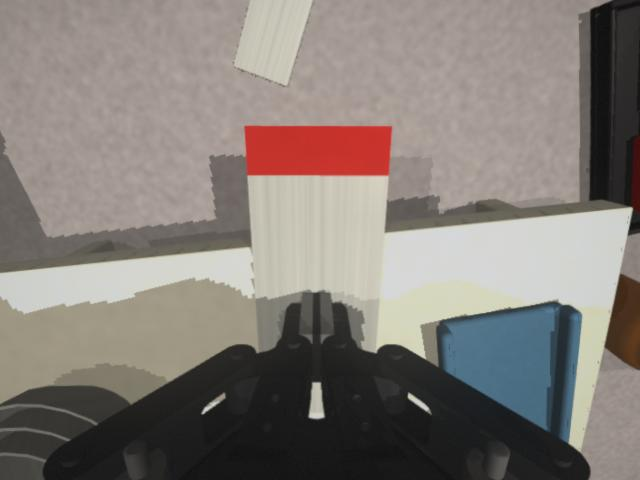

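The view shows the red band at rows 126–176 and the shelf edge crossing the cover from (247,248) to (385,230). The cover is flat.

Run:
```python
from h import *
s=env.get_state()
E=ray('wrist',[[60,266],[247,247],[385,231],[600,209]],.12,s);P=ray('wrist',[[246,126],[391,126]],.1225,s)
print(E.round(4),P.round(4),P.mean(0))
d=E[3]-E[0];d/=np.linalg.norm(d);n=np.array([d[1],-d[0]]);print('over',(P[:,:2]-E[0,:2])@n, 'yaw',np.arctan2(-d[0],d[1]), 'cover',np.arctan2(*(P[0]-P[1])[:2]))
```

```text
[[ 0.482  -0.0745  0.12  ]
 [ 0.4945  0.0159  0.12  ]
 [ 0.5023  0.0795  0.12  ]
 [ 0.5156  0.1767  0.12  ]] [[0.4438 0.0322 0.1225]
 [0.458  0.0894 0.1225]] [0.45087192 0.06080902 0.1225    ]
over [-0.05203186 -0.04554619] yaw -0.13266226304374054 cover -2.898670805704843
```

```bash
python3 -m pendant '[[-1,0,0,-0.005,0],[-1,0,0,-0.02,0],[1,0,0,-0.03,0],[1,0.02,0,0,0],[1,0.02,0,0,0],[1,0.022,0,0,0],[1,0,0,0,0],[1,0,0,0,0]]'; python3 meas.py
```

```text
clock: 10.35
tcp_pos: [0.4696, 0.0553, 0.1931]
orientation: [-0.0, 0.122, 0.993, -0.0]
wrist_force: [0.0, 1.0, 0.1]
finger_gap: 0.0854
grip_force: 0.0
758 ctr [352.   78.5] size [24.4  7.9] ang 56.8
2051 ctr [488.8 227. ] size [39.9 22.4] ang 0.8
2790 ctr [460.1  58.2] size [59.6 19.4] ang 76.1
[0.46960224 0.05533149 0.19309353] [0.00321096 1.02387308 0.09490855]
```

View pics/w_last.png

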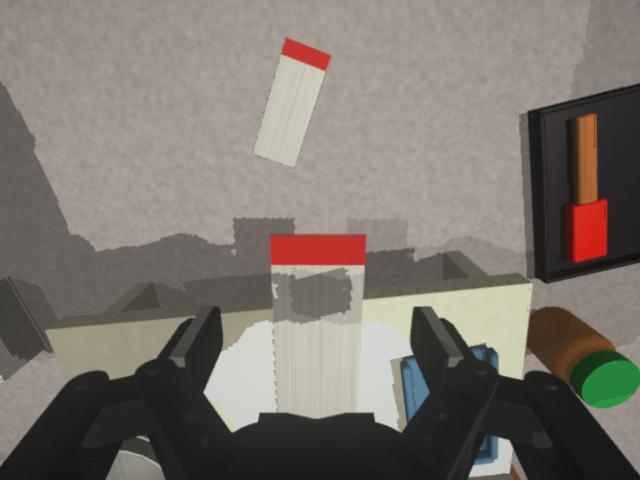

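Both fingers straddle the red end at (270–366, 235–265), centred. I'll descend and pinch.

```bash
python3 -m pendant '[[1,0,0,0.025,0],[1,0,0,0.025,0],[1,0,0,0.02,0],[1,0,0,0.0095,0],[1,0,0,0,0],[0.5,0,0,0,0],[0.5,0,0,0,0]]' 40;  python3 -m pendant '[[0.2,0,0,0,0],[0.2,0,0,0,0],[0.2,0,0,0,0],[0.2,0,0,0,0],[0.2,0,0,0,0],[0.2,0,0,0,0]]' 40; python3 meas.py
```

```text
clock: 11.28
tcp_pos: [0.4702, 0.0553, 0.1146]
orientation: [0.001, 0.122, 0.993, 0.0]
wrist_force: [-0.2, -1.2, -0.2]
finger_gap: 0.0641
grip_force: 0.0
clock: 12.02
tcp_pos: [0.4701, 0.0553, 0.1142]
orientation: [0.001, 0.122, 0.993, 0.0]
wrist_force: [1.0, 0.3, 5.4]
finger_gap: 0.0585
grip_force: 42.1
1474 ctr [360.1  77.6] size [19.6  6.3] ang 56.6
6277 ctr [459.6  57.6] size [59.7 19.9] ang 76.2
[0.47005949 0.05531506 0.11416096] [1.01909227 0.30861317 5.35689418]
```

```bash
python3 -m pendant '[[0,0,0,0,0],[0,0,0,0,0],[0,0,0,-0.004,0],[0,0,0,-0.004,0],[0,0,0,-0.008,0],[0,0,0,-0.012,0],[0,0,0,-0.015,0],[0,0,0,-0.015,0]]' 60;python3 -m pendant '[[0,0,0,-0.015,0],[0,0,0,-0.01,0],[0,0,0,0,0],[0,0,0,0,0],[0,0,0,0,0]]'
python3 - <<'E'
from h import *
s,im=pic('side','side1.png')
cv2.imwrite('pics/s1.png',cv2.resize(im[120:300,180:420,::-1],None,fx=3,fy=3))
E
```

```text
clock: 13.08
tcp_pos: [0.4697, 0.0553, 0.1732]
orientation: [0.0, 0.122, 0.993, 0.0]
wrist_force: [-0.5, -0.8, -2.2]
finger_gap: 0.0575
grip_force: 64.2
clock: 13.7
tcp_pos: [0.469, 0.0554, 0.1961]
orientation: [-0.001, 0.122, 0.993, -0.0]
wrist_force: [0.6, 0.1, -1.7]
finger_gap: 0.0578
grip_force: 64.2
```

View pics/s1.png

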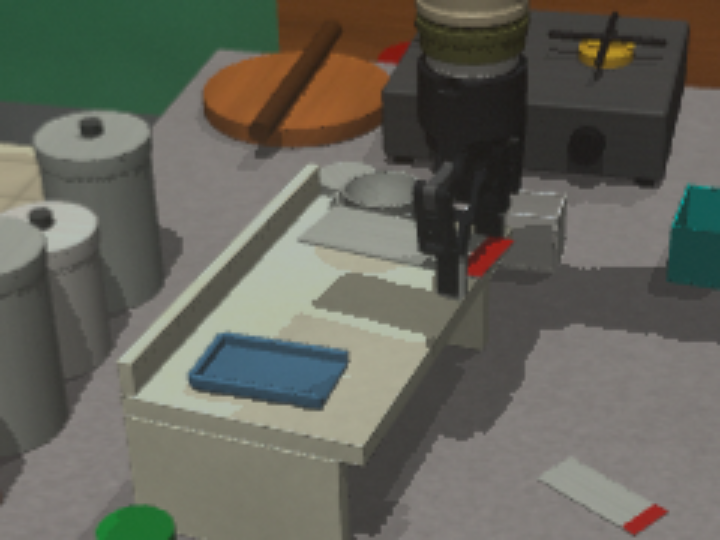

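The cover is held near the red end, off the shelf (its shadow shows below) and roughly level. I'll check the dabba estimate against the side view, then carry it over.

```bash
python3 - <<'E'
from h import *
Z=R.from_euler('z',-.018).as_matrix()
L=np.array([[45,25,60],[45,-25,60],[-45,-25,60],[-45,25,60]])/1000
W=L@Z.T+[.4974,-.3058,0]
print('side',proj('side',W).round(1).tolist(),'seen right corners ~ (368.3,185),(365.8,191.7)');print('scene',proj('scene',W).round(1).tolist())
E
python3 -m pendant '[[0,0,-0.01,-0.02,0],[0,-0.003,-0.02,0,0],[0,-0.003,-0.03,0,0],[0,-0.004,-0.03,0,0],[0,-0.003,-0.03,0,0],[0,-0.003,-0.03,0,0],[0,-0.004,-0.03,0,0],[0,-0.003,-0.03,0,0]]'
python3 -m pendant '[[0,-0.003,-0.03,0,0],[0,-0.004,-0.03,0,0],[0,-0.003,-0.03,0,0],[0,-0.003,-0.03,0,0],[0,-0.004,-0.03,0,0],[0,0,0,0,-0.08],[0,0,0,0,-0.08],[0,0,0,0,-0.066]]'
python3 -m pendant '[[0,0,0,0,0],[0,0,0,0,0]]'; python3 meas.py 0.22;  python3 - <<'E'
from h import *
s,im=pic('scene','sc2.png')
cv2.imwrite('pics/s2.png',cv2.resize(im[130:290,140:340,::-1],None,fx=3.5,fy=3.5))
E
```

```text
side [[332.9, 188.7], [336.6, 181.0], [367.1, 184.1], [364.1, 192.0]] seen right corners ~ (368.3,185),(365.8,191.7)
scene [[194.1, 226.6], [175.0, 219.5], [198.9, 194.2], [217.4, 200.7]]
clock: 14.75
tcp_pos: [0.4407, -0.1549, 0.2164]
orientation: [-0.0, 0.122, 0.993, 0.0]
wrist_force: [0.3, -0.5, -2.6]
finger_gap: 0.058
grip_force: 64.5
clock: 15.75
tcp_pos: [0.4211, -0.3037, 0.2162]
orientation: [-0.0, 0.008, 1.0, 0.0]
wrist_force: [-0.8, 0.2, -1.5]
finger_gap: 0.0576
grip_force: 64.6
clock: 16.0
tcp_pos: [0.4213, -0.3036, 0.2165]
orientation: [-0.0, 0.009, 1.0, 0.0]
wrist_force: [0.4, -0.1, -1.1]
finger_gap: 0.0576
grip_force: 64.6
6083 ctr [ 413.4 -304. ] size [62.1 19.7] ang 88.9
[ 0.42126609 -0.30357722  0.21649226] [ 0.44080664 -0.07096772 -1.11027545]
```

View pics/s2.png

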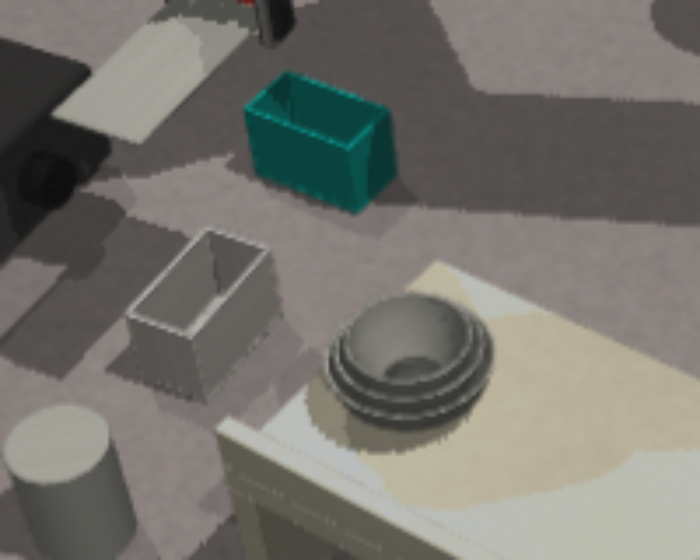

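The scene crop shows the dabba unmoved, with its rim clear, and the cover's far corners at crop (55,117) and (135,142). I'll use these to check its tilt.

Run:
```python
from h import *
px=np.array([[55,117],[135,142]])/3.5+[140,130]
for z in (.2,.21,.22,.23): print(z,ray('scene',px,z)[:,:2].round(3).tolist())
s=env.get_state();c=np.array([[205,229],[272,245],[196,334],[127,314]])/3.5+[140,130]-.3
P=ray('scene',c,.06);print(P.round(4),P.mean(0))
```

```text
0.2 [[0.532, -0.352], [0.532, -0.297]]
0.21 [[0.541, -0.342], [0.541, -0.288]]
0.22 [[0.551, -0.333], [0.55, -0.279]]
0.23 [[0.56, -0.323], [0.559, -0.271]]
[[ 0.4551 -0.3295  0.06  ]
 [ 0.4501 -0.2818  0.06  ]
 [ 0.5377 -0.281   0.06  ]
 [ 0.5409 -0.3297  0.06  ]] [ 0.49593531 -0.30549123  0.06      ]
```

```bash
python3 -m pendant '[[0,0,0,0.02,0],[0,0,0,0.025,0],[0,0,0,0.025,0],[0,0,0,0.025,0],[0,0,0,0.025,0],[0,0,0,0.02,0],[0,0,0,0.005,0],[0,0,0,0,0]]'|grep -E "tcp|wrist"
python3 -m pendant '[[0,0,0,0.002,0],[0,0,0,0.002,0],[0,0,0,0.002,0],[0,0,0,0.002,0],[0,0,0,0,0],[0,0,0,0,0]]'|grep -E "tcp|wrist"
python3 -m pendant '[[0,0,0,0.001,0],[0,0,0,0.001,0],[0,0,0,0,0],[0,0,0,0,0]]'|grep -E "tcp|wrist"
python3 -m pendant '[[0,0,0,0.001,0],[0,0,0,0.001,0],[0,0,0,0,0],[0,0,0,0,0]]'|grep -E "tcp|wrist"
```

```text
tcp_pos: [0.4215, -0.3037, 0.0719]
wrist_force: [0.9, 0.1, -1.1]
tcp_pos: [0.4214, -0.3037, 0.0637]
wrist_force: [0.3, -0.3, -1.4]
tcp_pos: [0.4214, -0.3037, 0.0618]
wrist_force: [0.1, -0.1, -1.5]
tcp_pos: [0.4214, -0.3037, 0.0598]
wrist_force: [-0.0, 0.5, -1.8]
```

```bash
python3 -m pendant '[[0,0,0,0.001,0],[0,0,0,0.001,0],[0,0,0,0,0],[0,0,0,0,0]]'|grep -E "tcp|wrist"
python3 -m pendant '[[0,0,0,0.001,0],[0,0,0,0.0005,0],[0,0,0,0,0],[0,0,0,0,0]]'|grep -E "tcp|wrist"
python3 -m pendant '[[0,0,0,0.0005,0],[0,0,0,0.0005,0],[0,0,0,0,0],[0,0,0,0,0]]'|grep -E "tcp|wrist"
```

```text
tcp_pos: [0.4214, -0.3037, 0.0578]
wrist_force: [0.3, -0.3, -2.0]
tcp_pos: [0.4214, -0.3037, 0.0563]
wrist_force: [-0.1, 0.0, -1.3]
tcp_pos: [0.4214, -0.3037, 0.0553]
wrist_force: [0.2, 0.8, -0.5]
```

```bash
for i in 1; do python3 -m pendant '[[0,0,0,0.0005,0],[0,0,0,0,0],[0,0,0,0,0]]'|grep -E "tcp|wrist"
python3 -m pendant '[[0,0,0,0.0005,0],[0,0,0,0,0],[0,0,0,0,0]]'|grep -E "tcp|wrist"; done
```

```text
tcp_pos: [0.4214, -0.3037, 0.055]
wrist_force: [-0.7, 0.5, 1.7]
tcp_pos: [0.4214, -0.3037, 0.0544]
wrist_force: [-2.0, -0.4, 4.1]
```

```bash
python3 -m pendant '[[0,0,0,0,0],[0,0,0,0,0],[0,0,0,0,0]]' 20;python3 -m pendant '[[0.45,0,0,0,0],[0.6,0,0,0,0],[0.8,0,0,0,0],[1,0,0,0,0],[1,0,0,0,0],[1,0,0,0,0],[1,0,0,0,0]]'; python3 meas.py 0.0625
```

```text
clock: 21.48
tcp_pos: [0.4214, -0.3037, 0.0543]
orientation: [0.0, 0.009, 1.0, -0.0]
wrist_force: [-2.2, 0.7, 4.3]
finger_gap: 0.0575
grip_force: 65.0
clock: 22.35
tcp_pos: [0.4214, -0.3037, 0.0543]
orientation: [0.0, 0.009, 1.0, -0.0]
wrist_force: [0.2, 0.6, 0.4]
finger_gap: 0.0855
grip_force: 0.0
6297 ctr [ 411.2 -304.2] size [59.7 19.9] ang 89.1
[ 0.42138398 -0.30368535  0.05428045] [0.21164526 0.62772622 0.35577646]
```

View pics/w_last.png

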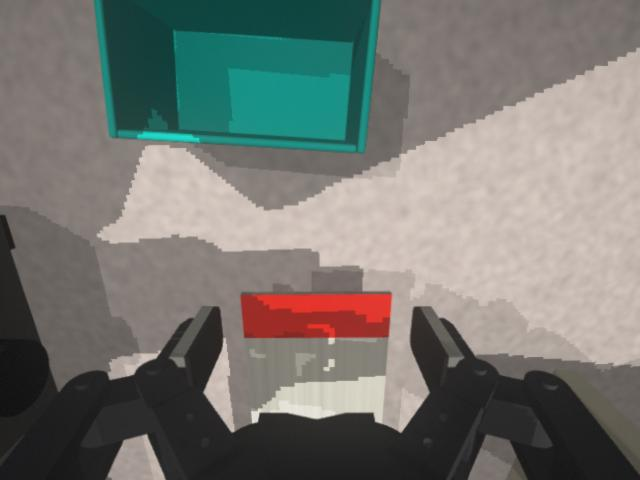

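The fingers are clear on both sides and the red band lies at rim height. I'll retreat straight up and check.

```bash
python3 -m pendant '[[1,0,0,-0.01,0],[1,0,0,-0.03,0],[1,0,0,-0.04,0],[1,0,0,-0.04,0],[1,0,0,-0.04,0],[1,0,0,0,0],[1,0,0,0,0]]';  python3 meas.py 0.0625
python3 - <<'E'
from h import *
s,im=pic('scene','sc3.png')
cv2.imwrite('pics/s3.png',cv2.resize(im[130:290,140:300,::-1],None,fx=3.5,fy=3.5))
E
```

```text
clock: 23.28
tcp_pos: [0.4213, -0.3036, 0.2144]
orientation: [0.0, 0.009, 1.0, -0.0]
wrist_force: [-0.8, -0.0, 0.7]
finger_gap: 0.0854
grip_force: 0.0
1470 ctr [ 411.4 -304.2] size [59.4 18.7] ang 89.0
[ 0.42125579 -0.30356035  0.21439486] [-0.811005   -0.03098695  0.74599277]
```

View pics/s3.png

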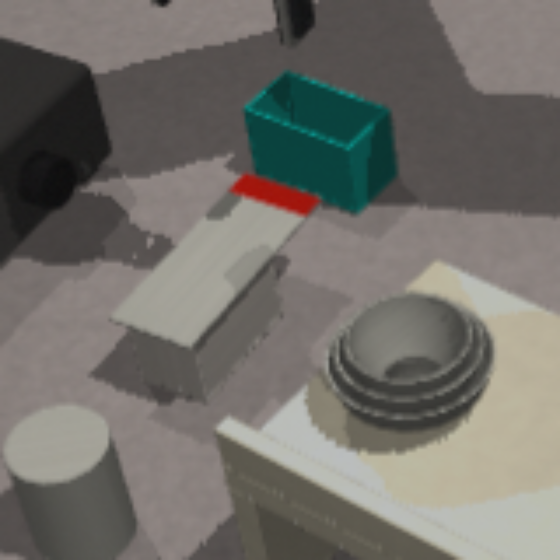

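The cover lies flat on the unmoved dabba, covers the mouth, and overhangs at both ends.

```bash
python3 -c "
from workcell import env
print(env.hand_in())"
```

```text
the job is handed in; nothing more can be done
None
```

I slid the cover out about 49 mm, pinched and lifted it by its red end, laid it flat over the dabba so it covers the mouth, let go and handed the job in; the hand-in returned no verdict.

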